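Pull the snap cap off the fixture pin

TASK

Take the fork puller from its rack, slide its fork fully into the groove of the black spool-shaped snap cap on the cam fixture and pull the cap straight up off its pin, gently and without touching the cap with the gripper. The fork's height on the puller is set differently each time, so feel for it before hooking. Set the cap down gently, upright, in the empty bay of the bit tray, then hang the puller back on its rack and leave everything else as it is.

Things in the scene. Friction and masses are not known exactly. Their poses are not given: they have to be found in the camera images.
- fixture: Fixed aluminium plate 230 x 160 x 20 mm (x -40 to +190, y +-80) with a capped pin near its robot side; behind it (+x) a grey mesh skull shell, 84 mm high, centred at x = 118, held between a jaw and a cam block with a red lever. Origin on the bench below the pin's axis; +x from pin to shell, z up. Short of x = 50 only the seat and cap stand above the flat plate.
- seat (a point): Centre of the cap's seat, on the pin's axis, 30 mm above the bench: the top of a round steel boss 38 mm across and 10 mm high. The pin (18 mm across) stands 16 mm above it inside the cap. z up.
- cap: Black spool-shaped plastic cap, 33.5 mm high, about 40 g. Origin: centre of its underside, z up. Hollow skirt 34 mm across, 0 to 20 mm; neck (groove) 17 mm across, 20 to 27.5 mm; rim 34 mm across above. Sprung balls in the pin hold it: a straight upward pull of about 10 to 15 N frees it within 4 mm of lift; it clears the pin after 16 mm.
- puller: Steel fork puller, about 280 g, hung upright on its rack; seen from the side a C open to +x. Origin on the handle's axis, at the underside of its top plate (82 x 64 x 6 mm: x -52 to +30, y +-32, z 0 to 6). x points along the fork's tines to their tips, z up. The fork hangs level below the plate on the stem (see stem).
- handle (a point): Middle of the puller's handle where to grip it, 34 mm above the puller's origin; axes as the puller's. The handle is an upright black block 24 (x) x 16 (y) x 44 mm, z 6 to 50 mm above the origin; grip it from above across its 16 mm, fingers closing along y.
- stem (a point): Where the 8 x 12 mm stem passes the plate, at x -40, z 6 mm of the puller. It carries the fork: 4 mm thick, x -46 to +17, y +-18, slot 22 mm wide open to +x, its flat end at x = -8.5: home on the cap's neck, the cap is below the handle. The fork's underside is 50 to 74 mm below the puller's origin, set anew each start, not reported, firm in use; find it by touching the bench (height 0).
- rack: Fixed rack. Origin on the bench below the handle of the hung puller, x along its rails, z up. Base x -70 to +50, y +-43, 10 mm high. Two rails, x -53 to +33, inner faces at y +-24, tops 95 mm high, on posts. The puller's plate lies on the rails, stem and fork hanging between them: its origin then is 95 mm above this one, x axes alike. It lifts straight up, fork clear of the rails after 79 mm.
- tray: Fixed yellow plastic bit tray 150 (x) x 140 (y) x 18 mm, walls and divider 4 mm, divider across the middle (along y). Origin at the centre of its underside, z up. The bay on its -x side is empty; the +x bay holds steel bits.
- bay (a point): Centre of the floor of the tray's empty bay, 4 mm above the bench; the bay is 69 mm along the tray's x and 132 mm along its y, its walls 14 mm high above this floor.
- square: Bystander: loose steel square lying flat, blade 150 x 24 x 4 mm, stock 100 mm long and 14 mm high. Origin under the middle of the blade.
- plate_a: Bystander: loose translucent green resin wrist plate 85 x 45 x 13 mm lying flat. Origin under its centre.
- plate_b: Bystander: a second one, the same.
Not all that is in view belongs to the job. Leave any blue or green look-alike of the rack alone.

How it is judged:
By the outcome, as a careful person would: the job done as asked, in the order asked, and still so for the second after the job is handed in, with the robot touching nothing.
It also fails if it takes over 72 s, if anything falls off the work surface, if the arm or the gripper's body presses on something with over 40 N, if the wrist force passes 120 N, or if a joint passes its speed limit or range.

ROBOT

A 7-joint arm with a two-finger parallel gripper is mounted at the origin on the work surface. World frame = base frame: x ahead of the robot, y to its left, z up, the work surface at z = 0. Lengths are in m, angles in rad, forces in N, time in s.
With the tool pointing down it reaches from about 0.4 to 0.85 m from the base axis. Payload 10.4 kg.
Tool frame: the origin (TCP) lies midway between the tips of the shut fingers; the grasp point (between the pads) lies 19 mm behind it (manip.pinch_z is the distance from the TCP to the grasp point, in m); y points along the fingers, x is the direction in which the jaws open and shut, and the axes are right-handed (so a half turn about y gives the same grasp; the last joint's range is limited). The gripper opens to 85 mm and grips with 20 to 120 N. Pads are 22 mm wide; open, the fingers measure 114 mm over their backs; the gripper's body (76 mm by 85 mm) begins 54 mm behind the grasp point. The pads swing forward as they close: fully open they stand 13 mm farther back than shut.
Start: joints at [-1.192, 0.332, -0.065, 1.46, 0.022, 1.35, -0.088], TCP at [0.244, 0.575, 0.196] pointing down, gripper open.
Joint ranges: [-2.6, 2.6], [-0.5, 2.12], [-1.47, 1.34], [0.16, 2.42], [-1.27, 4.41], [0.06, 2.06], [-2.6, 2.6]. Speed limits (rad/s): [2.22, 2.22, 2.79, 2.79, 3.14, 3.14, 3.14].

INTERFACE

Orientations are given as a unit quaternion [x, y, z, w].
In Python, from workcell import manip gives the robot as it stands.
- The arm moves only by the shell command python3 -m pendant 'ROWS' [OPENING] [FORCE]. ROWS is a JSON object of lists of equal length, an entry for each row: "offset": the shift along the tool's x, y, z scaled (see below), a list of three; "turn": the turn, a rotation vector about the tool's x, y, z scaled (see below), a list of three. A call has 1 to 12 rows; each row is the pose to reach, as a shift and turn from the pose measured when the call began, along the tool's axes at that moment; what a row does not reach only later rows make up. The controller multiplies each number of a shift by 200 mm and each number of a turn by 45 degrees. A row lasts 1/8 s, in which the tool goes at most 62.5 mm and 10.7 degrees, less where a joint would pass 70% of its speed; a pose out of reach is approached as far as the arm can. A call with a number of a shift or a turn outside -1 to 1 is refused whole. A call with a gripper value outside its range is refused whole. OPENING is the opening in per cent of the stroke, from 0 (shut) to 100 (fully open), set as the call begins (- or left out, the last holds). The fingers move at their own pace and stop on an object; FORCE is the grip in N (left out, the last holds). Time passes only in rows, so rows that repeat a pose let the fingers close. It gives the time, the measured TCP pose, the force and the opening at its end, in the units of the state.
- manip.get_obs(): the state, without advancing time (a new reading comes with each control period).
- manip.camera(name): name is "scene" or "top" or "wrist"; returns (picture, depth): 420x560x3 uint8, red, green, blue; 420x560 float32, m along the optical axis (not along the pixel's ray), 0 where there is no reading.
- manip.camera_model(name): a dict with "intrinsics" (3x3 intrinsics, pixels), "k1" (the pictures are not rectified: a ray, as slopes to the right and down, at radius r is drawn at 1 + k1 r^2 times it, then the intrinsics apply), "R" (3x3) and "t" (3): a world point X has camera coordinates R X + t; the wrist camera has in their place "tool_from_camera" (4x4, takes a point from camera to tool coordinates, whose origin is the TCP and whose axes are the tool frame's). Camera axes: x right, y down, z forward; pixel columns grow to the right and rows downward; lengths in m; the calibration is good to about 2 mm. A picture is of the moment at which its call begins: read the wrist's pose just before it. camera_model takes no time and is no camera call.
- manip.hand_in(): hands the job in, once; it reports no verdict.
The state is a dict: "clock": time; "joint_pos": joint angles; "joint_velocities": joint speeds; "tau": joint torques, N m; "position": TCP position; "ee_rot": TCP orientation; "ft_force": force on the tool from outside, world axes, zero at the start; "torque": the same for the moment, N m; "grip_width": opening from 0.0 (shut) to 1.0 (fully open).
Only numpy, scipy, OpenCV 4.12 (cv2) and the standard library are available. Lean on these libraries where they do the work, as an engineer would, in place of code of your own. Each camera call takes 0.05 s, during which the arm holds its last target. There are 200 camera calls.

## Working session

There is one attempt and no reset: what is moved stays moved. The work goes in short steps, Python scripts to look and compute and a shell command to move; the robot and the scene stay as the last step left them, time stands still between calls to the robot, and variables do not carry over. Pictures are saved under pics/ and viewed, about 8 in all and at most 12, crops included, and the job is handed in when it is done.

```bash
ls; mkdir -p pics; cat > h.py <<'E'
import numpy as np,cv2
from scipy.spatial.transform import Rotation as Ro
from workcell import manip
def shot(n,f):
    o=manip.get_obs(); im,d=manip.camera(n); cv2.imwrite('pics/'+f,im[:,:,::-1]); np.savez('pics/'+f[:-4]+'.npz',im=im,d=d,p=o['position'],q=o['ee_rot']); return im,d,o
def cam(n,o=None):
    m=manip.camera_model(n); K=np.array(m['intrinsics']);k=m['k1']
    if 'R' in m: R=np.array(m['R']);t=np.array(m['t'])
    else:
        T=np.array(m['tool_from_camera']);Rt=Ro.from_quat(o['ee_rot']).as_matrix()
        Rwc=Rt@T[:3,:3];c=Rt@T[:3,3]+np.array(o['position']);R=Rwc.T;t=-R@c
    return K,k,R,t
def ray(c,uv):
    K,k,R,t=c;uv=np.atleast_2d(np.float64(uv))
    s=cv2.undistortPoints(uv[:,None],K,np.array([k,0,0,0.]))[:,0]
    return -R.T@t,np.c_[s,np.ones(len(s))]@R
def onz(c,uv,z):
    o,d=ray(c,uv); return o+d*((z-o[2])/d[:,2])[:,None]
def bydepth(c,uv,d):
    o,r=ray(c,uv);return o+r*np.atleast_1d(d)[:,None]
def proj(c,X):
    K,k,R,t=c;return cv2.projectPoints(np.atleast_2d(np.float64(X)),cv2.Rodrigues(R)[0],t,K,np.array([k,0,0,0.]))[0][:,0]
def delta(o,X,yaw=None):
    "offset numbers to move TCP to X"
    return Ro.from_quat(o['ee_rot']).inv().apply(np.array(X)-o['position'])/0.2
E
python3 - <<'E'
from h import *
a,_,o=shot('scene','s1.png');b,_,_=shot('top','t1.png')
print({k:np.round(v,3) for k,v in o.items()},manip.pinch_z)
print(Ro.from_quat(o['ee_rot']).as_matrix().round(3))
E
```

```text
pics
{'clock': np.float64(0.0), 'joint_pos': array([-1.192,  0.333, -0.065,  1.461,  0.022,  1.35 , -0.089]), 'joint_velocities': array([-0.001, -0.001,  0.001, -0.001, -0.   ,  0.   , -0.001]), 'tau': array([ 0.0000e+00, -6.2544e+01,  4.9000e-02, -3.9161e+01,  1.6000e-02,
        1.0000e-02,  0.0000e+00]), 'position': array([0.244, 0.575, 0.195]), 'ee_rot': array([ 0.59 ,  0.39 , -0.391, -0.589]), 'ft_force': array([-0.259, -0.737,  0.019]), 'torque': array([ 0.011,  0.005, -0.026]), 'grip_width': np.float64(1.0)} 0.0187
[[ 0.391 -0.001 -0.92 ]
 [ 0.92  -0.001  0.391]
 [-0.001 -1.    -0.   ]]
```

View pics/t1.png

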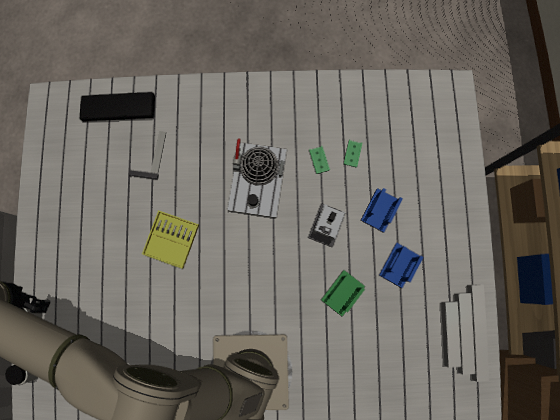

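View pics/s1.png

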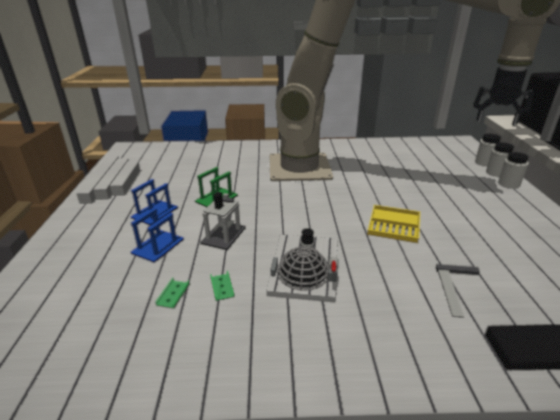

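The top view shows the steel rack with the black-handled puller at (327,225). Possible look-alikes are the blue racks at (382,208) and (400,265) and the green one at (343,293), all empty. The capped pin is at (253,200), the shell at (259,163), and the tray at (171,240) with bits in its upper part and the empty bay nearer the robot. I choose the grey rack and will check it in a close crop.

```bash
python3 - <<'E'
from h import *
z=np.load('pics/t1.npz');im=z['im'][:,:,::-1];
c=cam('top');print('cam',(-c[2].T@c[3]).round(3), c[2].round(2).tolist())
A=cv2.resize(im[195:255,300:356],None,fx=7,fy=7,interpolation=2)
B=cv2.resize(im[135:225,222:294],None,fx=4.6667,fy=4.6667,interpolation=2)
A=A[:420];B=B[:420]
cv2.imwrite('pics/c1.png',np.hstack([A,B]))
for n,uv in dict(handle=(333,217),rack=(327,225),cap=(253,200),shell=(259,163)).items():
    print(n,bydepth(c,uv,z['d'][uv[1],uv[0]]).round(3))
hsv=cv2.cvtColor(im,cv2.COLOR_BGR2HSV)
m=((hsv[...,0]>20)&(hsv[...,0]<34)&(hsv[...,1]>130)&(hsv[...,2]>80)).astype(np.uint8);m[:, :120]=0;m[:,230:]=0
k=np.vstack([x.reshape(-1,2) for x in cv2.findContours(m,0,1)[0] if cv2.contourArea(x)>5])
r=cv2.boxPoints(cv2.minAreaRect(k));print('tray px',r);P=onz(c,r,0.018);print(P.round(3),P.mean(0).round(3))
E
```

```text
cam [ 0.279 -0.102  1.394] [[-0.02, -1.0, -0.01], [-0.99, 0.02, -0.16], [0.16, 0.01, -0.99]]
handle [[ 0.46  -0.257  0.142]]
rack [[ 0.443 -0.244  0.097]]
cap [[ 0.531 -0.021  0.06 ]]
shell [[ 0.645 -0.042  0.079]]
tray px [[141.89235 253.52124]
 [157.64873 209.75352]
 [197.73372 224.18411]
 [181.97734 267.95184]]
[[0.374 0.341 0.018]
 [0.515 0.292 0.018]
 [0.465 0.16  0.018]
 [0.326 0.21  0.018]] [0.42  0.251 0.018]
```

View pics/c1.png

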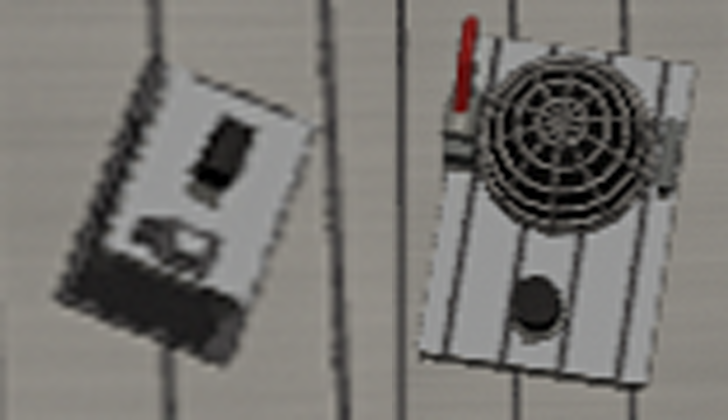

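The crop confirms the choice. It shows a steel plate with a black handle at (225,160) and a stem at lower left (180,245), so puller +x points up-right at a yaw of about -20°. The fixture is at about -9°, and the cap is at (537,305), on the robot side of the shell.

```bash
python3 -c "
from h import *
m=manip.camera_model('wrist');print(np.round(m['tool_from_camera'],3).tolist(),m['intrinsics'])"
python3 -m pendant '{"offset":[[-0.5,-0.4,-1],[-0.5,-0.4,-1],[-0.5,-0.4,-1],[-0.5,-0.4,-1]],"turn":[[0,0,0],[0,0,0],[0,0,0],[0,0,0]]}' 100
python3 -m pendant '{"offset":[[-0.75,0,-0.6],[-0.75,0,-0.6],[-0.75,0,-0.6],[-0.75,0,-0.6]],"turn":[[0,0,0],[0,0,0],[0,0,0],[0,0,0]]}'
python3 -m pendant '{"offset":[[-0.9,0,-0.3],[-0.9,0,-0.3],[-0.9,0,-0.3],[-0.9,0,-0.3]],"turn":[[0,0,0],[0,0,0],[0,0,0],[0,0,0]]}'
```

```text
[[1.0, 0.0, -0.0, -0.001], [0.0, -0.287, 0.958, -0.179], [0.0, -0.958, -0.287, 0.072], [0.0, 0.0, 0.0, 1.0]] [[296.7835341    0.         282.16557752]
 [  0.         296.7835341  212.3156021 ]
 [  0.           0.           1.        ]]
clock: 0.6
position: [0.3909, 0.4024, 0.2757]
ee_rot: [0.59, 0.389, -0.39, -0.59]
ft_force: [0.9, 1.1, 0.1]
grip_width: 1.002
clock: 1.1
position: [0.4439, 0.2126, 0.2762]
ee_rot: [0.592, 0.387, -0.388, -0.591]
ft_force: [-0.7, -0.4, 0.7]
grip_width: 0.998
clock: 1.6
position: [0.4267, 0.0203, 0.2768]
ee_rot: [0.593, 0.386, -0.386, -0.592]
ft_force: [0.2, 0.3, 0.2]
grip_width: 0.998
```

```bash
python3 -c "
from h import *
shot('wrist','w_fix.png')"
python3 -m pendant '{"offset":[[-0.6,0,-0.25],[-0.6,0,-0.25],[-0.6,0,-0.25]],"turn":[[0,0,0],[0,0,0],[0,0,0]]}'
python3 -m pendant '{"offset":[[-0.6,0,-0.25],[-0.6,0,-0.25],[-0.6,0,-0.25]],"turn":[[0,0,0],[0,0,0],[0,0,0]]}'
python3 -c "
from h import *
shot('wrist','w_rack.png')
a=cv2.imread('pics/w_fix.png');b=cv2.imread('pics/w_rack.png')
cv2.imwrite('pics/v1.png',np.hstack([a[:,80:480],b[:,80:480]]))"
```

```text
clock: 2.02
position: [0.4244, -0.1104, 0.2769]
ee_rot: [0.593, 0.386, -0.385, -0.592]
ft_force: [0.4, 0.7, 0.6]
grip_width: 1.002
clock: 2.4
position: [0.4214, -0.2425, 0.2771]
ee_rot: [0.594, 0.384, -0.384, -0.593]
ft_force: [-0.8, 0.8, 0.4]
grip_width: 0.997
```

View pics/v1.png

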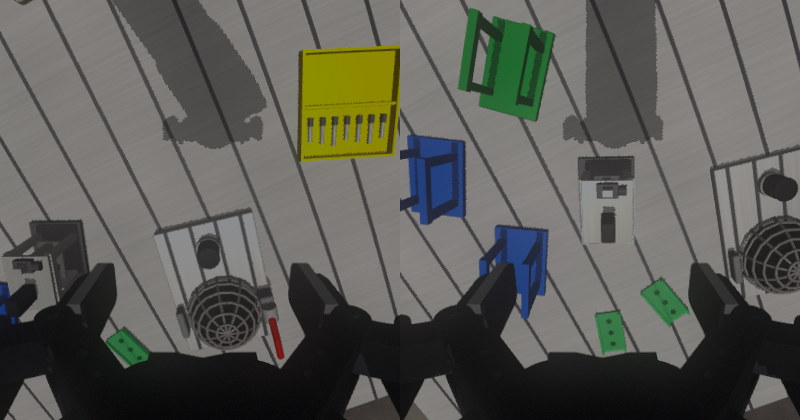

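The left half is the view at the fixture: cap at about (208,245), shell at (228,320), tray at (350,105). The right half is the view over the rack: puller plate at (578–635,180–245), handle at (609,225), stem at (609,190).

```bash
cat > m.py <<'E'
from h import *
vv,uu=np.mgrid[0:420,0:560];UV=np.c_[uu.ravel(),vv.ravel()]
def cloud(f):
    z=np.load('pics/'+f+'.npz');o=dict(position=z['p'],ee_rot=z['q']);c=cam('wrist',o)
    d=z['d'].ravel();X=bydepth(c,UV,d);X[d==0]=9;return X.reshape(420,560,3),z['im'],c,o
def rect(P):
    r=cv2.minAreaRect(np.float32(P[:,:2]*1000));b=cv2.boxPoints(r)
    e=b[1]-b[0],b[2]-b[1];e=max(e,key=np.linalg.norm);a=np.degrees(np.arctan2(e[1],e[0]))
    return np.round(r[0],1),np.round(r[1],1),round((a+90)%180-90,1)
E
python3 - <<'E'
from m import *
X,im,c,o=cloud('w_rack')
near=np.hypot(X[...,0]-.45,X[...,1]+.25)<.1
for n,a,b in(('plate',.094,.107),('handle',.135,.155),('base',.003,.016)):
    m=near&(X[...,2]>a)&(X[...,2]<b);P=X[m]
    v,u=np.nonzero(m);print(n,m.sum(),np.median(P[:,2]).round(4),u.min(),u.max(),v.min(),v.max(),rect(P),P.mean(0).round(4))
X,im,c,o=cloud('w_fix')
near=np.hypot(X[...,0]-.53,X[...,1]+.02)<.05
m=near&(X[...,2]>.055)&(X[...,2]<.072);P=X[m];print('cap',m.sum(),np.median(P[:,2]),cv2.minEnclosingCircle(np.float32(P[:,:2]*1000)),P.mean(0))
m=(np.abs(X[...,2]-.02)<.005)&(np.hypot(X[...,0]-.53,X[...,1]+.02)<.2);m=cv2.morphologyEx(m.astype(np.uint8),cv2.MORPH_OPEN,np.ones((3,3)))>0
n,l,s,_=cv2.connectedComponentsWithStats(m.astype(np.uint8));i=1+s[1:,4].argmax();P=X[l==i];print('fix plate',len(P),np.median(P[:,2]),rect(P),'z0',np.median(X[(X[...,2]<.008)&(X[...,2]>-.01)][:,2]))
h=cv2.cvtColor(im,cv2.COLOR_RGB2HSV);m=((h[...,0]>20)&(h[...,0]<34)&(h[...,1]>130)&(X[...,2]>.012)&(X[...,2]<.024));P=X[m];print('tray',m.sum(),rect(P),np.median(P[:,2]))
E
```

```text
plate 2579 0.1014 260 314 179 244 (array([ 456.5, -252.6]), array([68.1, 86.4]), np.float32(-22.9)) [ 0.4536 -0.2522  0.1011]
handle 321 0.1452 281 295 220 242 (array([ 464.4, -256.2]), array([15.8, 23.2]), np.float32(-23.5)) [ 0.4633 -0.2557  0.1447]
base 1072 0.0104 231 349 142 232 (array([ 427.2, -245.4]), array([111.6, 172.2]), np.float32(-81.2)) [ 0.4151 -0.2364  0.0103]
cap 405 0.06393760187595898 ((535.515380859375, -19.121379852294922), 17.399553298950195) [ 0.53455407 -0.01880173  0.06381048]
fix plate 6131 0.020593203408484695 (array([569.1, -24.9]), array([160.3, 149.1]), np.float32(80.4)) z0 0.0005382379463289566
tray 1957 (array([420.4, 250.2]), array([141.9, 150.2]), np.float32(-20.0)) 0.017595810356394015
```

```bash
cat >> h.py <<'E'
def plan(X,xyaw):
    "offset & turn numbers to put TCP at X with tool x at world yaw xyaw(deg), tool y down"
    o=manip.get_obs();R=Ro.from_quat(o['ee_rot']);a=np.radians(xyaw)
    x=np.array([np.cos(a),np.sin(a),0]);y=np.array([0,0,-1.]);T=Ro.from_matrix(np.c_[x,y,np.cross(x,y)])
    m=R.as_matrix();print('pos',np.round(o['position'],4),'yaw x',np.degrees(np.arctan2(m[1,0],m[0,0])).round(2),'F',np.round(o['ft_force'],2),'t',o['clock'],'w',o['grip_width'])
    print('offset',delta(o,X).round(4),'turn',((R.inv()*T).as_rotvec()/np.radians(45)).round(4))
E
python3 -c "
from h import *
plan([.4642,-.256,.111],66.8)"
```

```text
pos [ 0.4219 -0.241   0.2769] yaw x 65.96 F [-0.47  0.1  -0.52] t 2.45 w 0.9982438168776999
offset [ 0.0186  0.8297 -0.2227] turn [ 0.0018 -0.0186 -0.0017]
```

```bash

python3 -m pendant '{"offset":[[0.019,0.05,-0.22],[0.019,0.3,-0.223],[0.019,0.5,-0.223],[0.019,0.5,-0.223]],"turn":[[0,-0.018,0],[0,-0.018,0],[0,-0.018,0],[0,-0.018,0]]}' 50
python3 - <<'E'
from m import *
shot('wrist','w_r2.png');X,im,c,o=cloud('w_r2')
m=(np.hypot(X[...,0]-.464,X[...,1]+.256)<.04)&(X[...,2]>.135)&(X[...,2]<.155);print(m.sum(),rect(X[m]))
plan([.4642,-.256,.111],66.8)
E
```

```text
clock: 2.95
position: [0.4637, -0.2524, 0.1743]
ee_rot: [-0.589, -0.389, 0.392, 0.591]
ft_force: [-0.2, -0.7, 0.8]
grip_width: 0.501
728 (array([ 464.8, -256.5]), array([16. , 24.4]), np.float32(-22.8))
pos [ 0.4647 -0.2536  0.1766] yaw x 66.94 F [-0.43 -0.35  0.69] t 3.0 w 0.4946154913961045
offset [-0.0118  0.328  -0.0026] turn [-0.0012  0.0031 -0.002 ]
```

```bash

python3 -m pendant '{"offset":[[-0.012,0.15,-0.003],[-0.013,0.27,-0.003],[-0.013,0.328,-0.003],[-0.013,0.328,-0.003]],"turn":[[0,0,0],[0,0,0],[0,0,0],[0,0,0]]}'
python3 -m pendant '{"offset":[[0,0,0],[0,0,0],[0,0,0],[0,0,0]],"turn":[[0,0,0],[0,0,0],[0,0,0],[0,0,0]]}' 0 80
python3 -m pendant '{"offset":[[0,-0.02,0],[0,-0.1,0],[0,-0.2,0],[0,-0.35,0],[0,-0.48,0],[0,-0.48,0],[0,-0.48,0]],"turn":[[0,0,0],[0,0,0],[0,0,0],[0,0,0],[0,0,0],[0,0,0],[0,0,0]]}'
python3 - <<'E'
from m import *
shot('wrist','w_held.png')
plan([.4642,-.256,.111],66.8)
E
```

```text
clock: 3.5
position: [0.4649, -0.2558, 0.1118]
ee_rot: [0.59, 0.39, -0.391, -0.59]
ft_force: [0.1, -0.6, 0.2]
grip_width: 0.499
clock: 4.0
position: [0.465, -0.2558, 0.112]
ee_rot: [0.59, 0.39, -0.391, -0.59]
ft_force: [-0.4, 0.4, -0.3]
grip_width: 0.003
clock: 4.88
position: [0.4649, -0.2557, 0.208]
ee_rot: [0.59, 0.39, -0.39, -0.59]
ft_force: [-1.2, 0.3, 0.0]
grip_width: 0.0
pos [ 0.4647 -0.2556  0.2076] yaw x 66.98 F [-0.55 -0.57  0.03] t 4.925 w -0.003226195287310133
offset [-0.0024  0.4831  0.001 ] turn [-0.0012  0.0041 -0.0015]
```

View pics/w_held.png

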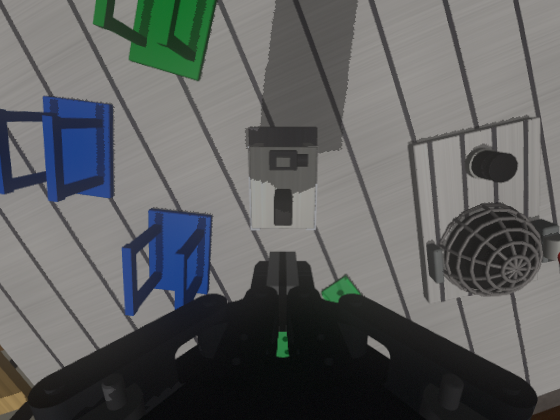

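The image shows the puller still hanging, with its handle at (283,205), and the shut fingers empty at (283,265). The grasp missed. I'll measure the fingertips in the depth image.

```bash
python3 - <<'E'
from m import *
X,im,c,o=cloud('w_held')
R=Ro.from_quat(o['ee_rot'])
for v in (248,252,254,256,260,270,285,300):
    print(v,[ (R.inv().apply(X[v,u]-o['position'])*1000).round(1).tolist() for u in (275,290)])
m=(np.hypot(X[...,0]-.464,X[...,1]+.256)<.04)&(X[...,2]>.135)&(X[...,2]<.155);print(m.sum(),rect(X[m]),X[m].mean(0))
m=(np.hypot(X[...,0]-.464,X[...,1]+.256)<.08)&(np.abs(X[...,2]-.1)<.006);print(m.sum(),rect(X[m]),X[m].mean(0))
E
```

```text
248 [[-11.4, 208.0, -96.3], [9.8, 208.0, -96.3]]
252 [[-4.8, -41.5, 10.3], [2.7, -41.9, 10.5]]
254 [[-4.8, -43.9, 10.3], [2.6, -44.9, 10.8]]
256 [[-4.7, -46.2, 10.3], [2.6, -46.3, 10.4]]
260 [[-4.6, -50.2, 10.1], [2.5, -49.8, 9.9]]
270 [[-4.4, -59.6, 9.7], [2.3, -59.8, 9.9]]
285 [[-4.1, -72.9, 10.0], [1.9, -73.7, 10.5]]
300 [[-3.8, -85.3, 11.2], [1.6, -85.2, 11.1]]
547 (array([ 464.7, -256.2]), array([15.6, 24.1]), np.float32(-22.9)) [ 0.46376241 -0.25581305  0.14471151]
4286 (array([ 456.2, -252.7]), array([68.3, 85.4]), np.float32(-23.0)) [ 0.45395146 -0.25246039  0.10107711]
```

Depth shows the real fingertips about 41 mm behind the reported TCP, though laterally centred. That fits the fingers closing above the 145 mm handle top. I'll redo the grasp lower, in guarded steps.

```bash

python3 -m pendant '{"offset":[[-0.003,0.1,0],[-0.003,0.3,0],[-0.003,0.48,0],[-0.003,0.54,0],[-0.003,0.54,0]],"turn":[[0,0,0],[0,0,0],[0,0,0],[0,0,0],[0,0,0]]}' 50
python3 -m pendant '{"offset":[[0,0.06,0],[0,0.12,0],[0,0.135,0],[0,0.135,0]],"turn":[[0,0,0],[0,0,0],[0,0,0],[0,0,0]]}'
python3 -m pendant '{"offset":[[0,0,0],[0,0,0],[0,0,0],[0,0,0]],"turn":[[0,0,0],[0,0,0],[0,0,0],[0,0,0]]}' 0 80
```

```text
clock: 5.55
position: [0.4639, -0.2563, 0.0994]
ee_rot: [-0.589, -0.389, 0.391, 0.59]
ft_force: [0.2, -0.9, -0.2]
grip_width: 0.498
clock: 6.05
position: [0.4638, -0.2563, 0.0724]
ee_rot: [-0.589, -0.389, 0.391, 0.59]
ft_force: [0.4, -0.3, 0.1]
grip_width: 0.504
clock: 6.55
position: [0.4643, -0.2564, 0.0729]
ee_rot: [-0.59, -0.389, 0.391, 0.59]
ft_force: [-0.4, 0.9, 6.5]
grip_width: 0.177
```

```bash

python3 -m pendant '{"offset":[[0,-0.02,0],[0,-0.1,0],[0,-0.2,0],[0,-0.33,0],[0,-0.45,0],[0,-0.5,0],[0,-0.5,0]],"turn":[[0,0,0],[0,0,0],[0,0,0],[0,0,0],[0,0,0],[0,0,0],[0,0,0]]}'
python3 - <<'E'
from m import *
shot('wrist','w_held2.png')
X,im,c,o=cloud('w_held2');R=Ro.from_quat(o['ee_rot'])
T=R.inv().apply((X.reshape(-1,3)-o['position']))*1000
m=(np.abs(T[:,0])<45)&(T[:,1]>-60)&(T[:,1]<60)&(np.abs(T[:,2])<80);P=T[m]
h,e=np.histogram(P[:,1],np.arange(-60,62,4));print([(int(a),int(b)) for a,b in zip(e,h) if b])
for a,b in((-22,-5),(-5,20)):
  Q=P[(P[:,1]>a)&(P[:,1]<b)]; 
  if len(Q): print(a,b,len(Q),Q.mean(0),Q.min(0),Q.max(0))
plan([.4642,-.256,.111],66.8)
E
```

```text
clock: 7.42
position: [0.4647, -0.2564, 0.1733]
ee_rot: [0.59, 0.39, -0.391, -0.59]
ft_force: [-0.2, 0.9, -4.0]
grip_width: 0.177
[(-60, 355), (-56, 335), (-52, 752), (-48, 367), (-44, 234), (-40, 1441), (-36, 576), (-32, 6669), (-28, 2034), (-24, 59), (32, 3), (36, 145)]
pos [ 0.4643 -0.2561  0.1725] yaw x 66.97 F [ 0.03 -0.37 -2.6 ] t 7.475 w 0.1799341025072271
offset [ 0.0009  0.3076 -0.    ] turn [-0.0024  0.0037 -0.0018]
```

View pics/w_held2.png

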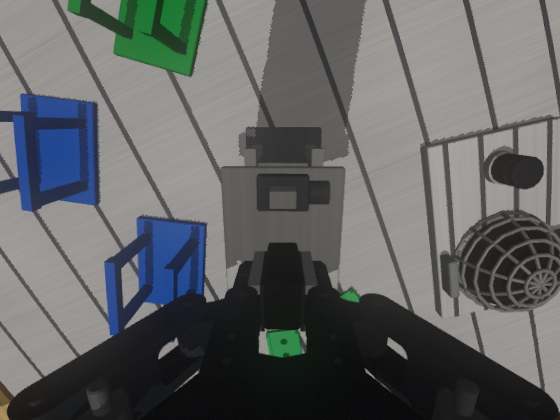

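The puller is held squarely by its handle, with the plate at (222–345,167–270) and the fingers at (283,280). Next I'll go to clear bench between the rack and fixture to feel for the fork.

```bash
python3 - <<'E'
from m import *
X,im,c,o=cloud('w_held2');R=Ro.from_quat(o['ee_rot'])
T=R.inv().apply((X.reshape(-1,3)-o['position']))*1000
T=T.reshape(X.shape);P=np.vstack([T[175:260,226:252].reshape(-1,3),T[215:235,252:340].reshape(-1,3),T[175:260,332:340].reshape(-1,3)])
P=P[(np.abs(P[:,1]+28)<8)]
A=np.c_[P[:,0],P[:,2],np.ones(len(P))];s=np.linalg.lstsq(A,P[:,1],rcond=None)[0];print(len(P),'tilt deg',np.degrees(s[:2]),'y0',s[2],np.std(A@s-P[:,1]))
plan([.42,-.09,.172],80)
E
```

```text
4635 tilt deg [-0.06780353  0.15373402] y0 -28.53265091007836 0.5919641097025418
pos [ 0.4643 -0.2561  0.1725] yaw x 66.97 F [ 0.03 -0.37 -2.6 ] t 7.475 w 0.1799341025072271
offset [0.6779 0.0027 0.5286] turn [-0.0025 -0.2896 -0.0015]
```

```bash

python3 -m pendant '{"offset":[[0.15,0,0.1],[0.35,0,0.27],[0.55,0,0.43],[0.678,0,0.529],[0.678,0.2,0.529],[0.678,0.4,0.529],[0.678,0.53,0.529],[0.678,0.53,0.529]],"turn":[[0,-0.08,0],[0,-0.16,0],[0,-0.24,0],[0,-0.29,0],[0,-0.29,0],[0,-0.29,0],[0,-0.29,0],[0,-0.29,0]]}' - 100
g(){ python3 -c "
from workcell import manip;import sys
o=manip.get_obs();print(o['position'][2].round(4),o['ft_force'].round(1));sys.exit(o['ft_force'][2]>1)"; }
g && python3 -m pendant '{"offset":[[0,0.01,0],[0,0.02,0],[0,0.02,0]],"turn":[[0,0,0],[0,0,0],[0,0,0]]}' >/dev/null && g && python3 -m pendant '{"offset":[[0,0.01,0],[0,0.02,0],[0,0.02,0]],"turn":[[0,0,0],[0,0,0],[0,0,0]]}' >/dev/null && g && python3 -m pendant '{"offset":[[0,0.01,0],[0,0.02,0],[0,0.02,0]],"turn":[[0,0,0],[0,0,0],[0,0,0]]}' >/dev/null && g && python3 -m pendant '{"offset":[[0,0.01,0],[0,0.02,0],[0,0.02,0]],"turn":[[0,0,0],[0,0,0],[0,0,0]]}' >/dev/null && g && python3 -m pendant '{"offset":[[0,0.01,0],[0,0.02,0],[0,0.02,0]],"turn":[[0,0,0],[0,0,0],[0,0,0]]}' >/dev/null && g
```

```text
clock: 8.48
position: [0.4175, -0.0902, 0.0646]
ee_rot: [-0.54, -0.452, 0.457, 0.543]
ft_force: [-0.8, -0.2, -2.5]
grip_width: 0.175
0.0646 [-0.8 -0.2 -2.5]False
```

```bash

cat > g.sh <<'E'
g(){ python3 -c "
from workcell import manip;import sys
o=manip.get_obs();print(o['clock'].round(2),o['position'].round(4),o['ft_force'].round(1));sys.exit(int(o['ft_force'][2]>1))"; }
E
. ./g.sh
g && python3 -m pendant '{"offset":[[0,0.015,0],[0,0.03,0],[0,0.03,0]],"turn":[[0,0,0],[0,0,0],[0,0,0]]}' >/dev/null && g && python3 -m pendant '{"offset":[[0,0.01,0],[0,0.02,0],[0,0.02,0]],"turn":[[0,0,0],[0,0,0],[0,0,0]]}' >/dev/null && g && python3 -m pendant '{"offset":[[0,0.01,0],[0,0.02,0],[0,0.02,0]],"turn":[[0,0,0],[0,0,0],[0,0,0]]}' >/dev/null && g && python3 -m pendant '{"offset":[[0,0.01,0],[0,0.02,0],[0,0.02,0]],"turn":[[0,0,0],[0,0,0],[0,0,0]]}' >/dev/null && g && python3 -m pendant '{"offset":[[0,0.01,0],[0,0.02,0],[0,0.02,0]],"turn":[[0,0,0],[0,0,0],[0,0,0]]}' >/dev/null && g && python3 -m pendant '{"offset":[[0,0.01,0],[0,0.02,0],[0,0.02,0]],"turn":[[0,0,0],[0,0,0],[0,0,0]]}' >/dev/null && g
```

```text
Traceback (most recent call last):
AttributeError: 'float' object has no attribute 'round'
```

```bash

sed -i "s/o\['clock'\].round(2)/round(float(o['clock']),2)/" g.sh; . ./g.sh
g && python3 -m pendant '{"offset":[[0,0.015,0],[0,0.03,0],[0,0.03,0]],"turn":[[0,0,0],[0,0,0],[0,0,0]]}' >/dev/null && g && python3 -m pendant '{"offset":[[0,0.01,0],[0,0.02,0],[0,0.02,0]],"turn":[[0,0,0],[0,0,0],[0,0,0]]}' >/dev/null && g && python3 -m pendant '{"offset":[[0,0.01,0],[0,0.02,0],[0,0.02,0]],"turn":[[0,0,0],[0,0,0],[0,0,0]]}' >/dev/null && g && python3 -m pendant '{"offset":[[0,0.01,0],[0,0.02,0],[0,0.02,0]],"turn":[[0,0,0],[0,0,0],[0,0,0]]}' >/dev/null && g && python3 -m pendant '{"offset":[[0,0.01,0],[0,0.02,0],[0,0.02,0]],"turn":[[0,0,0],[0,0,0],[0,0,0]]}' >/dev/null && g && python3 -m pendant '{"offset":[[0,0.01,0],[0,0.02,0],[0,0.02,0]],"turn":[[0,0,0],[0,0,0],[0,0,0]]}' >/dev/null && g
```

```text
8.47 [ 0.4175 -0.0902  0.0646] [-0.8 -0.2 -2.5]
8.85 [ 0.4177 -0.0901  0.0589] [ 0.  -0.1 -2.5]
9.22 [ 0.4176 -0.0902  0.0548] [-0.6  0.4 -2.8]
9.6 [ 0.4174 -0.0902  0.0506] [ 0.4 -0.1 -2.3]
9.97 [ 0.4172 -0.0902  0.0464] [-0.2  0.4 -3.6]
10.35 [ 0.417  -0.0902  0.0423] [ 1.  -0.9 -3.7]
10.72 [ 0.4185 -0.0904  0.0414] [-17.2   0.2  51.7]
```

Contact came between 42.3 and 41.4 mm, and firmer than I wanted at 52 N. I'll back off, check whether the puller slipped or tilted, and touch again softly.

```bash
. ./g.sh
python3 -m pendant '{"offset":[[0,-0.01,0],[0,-0.01,0],[0,-0.01,0]],"turn":[[0,0,0],[0,0,0],[0,0,0]]}'
cat > tilt.py <<'E'
from m import *
import sys
f=sys.argv[1];shot('wrist',f+'.png')
X,im,c,o=cloud(f);R=Ro.from_quat(o['ee_rot'])
T=R.inv().apply((X.reshape(-1,3)-o['position']))*1000
T=T.reshape(X.shape);P=np.vstack([T[175:260,226:252].reshape(-1,3),T[215:235,252:340].reshape(-1,3),T[175:260,332:340].reshape(-1,3)])
P=P[(np.abs(P[:,1]+28)<8)]
A=np.c_[P[:,0],P[:,2],np.ones(len(P))];s=np.linalg.lstsq(A,P[:,1],rcond=None)[0];print(len(P),'tilt deg',np.degrees(s[:2]).round(2),'y0',s[2].round(2),np.std(A@s-P[:,1]).round(2))
Q=T[160:275,215:352].reshape(-1,3);Q=Q[np.abs(Q[:,1]-s[2]-s[0]*Q[:,0]-s[1]*Q[:,2])<3];print('zmax',np.percentile(Q[:,2],99.5).round(1),'x',np.percentile(Q[:,0],[.5,99.5]).round(1))
E
python3 tilt.py w_t1
python3 -c "
from h import *
plan([.42,-.09,.04],80)"
g && python3 -m pendant '{"offset":[[0,0.003,0],[0,0.003,0]],"turn":[[0,0,0],[0,0,0]]}' >/dev/null && g && python3 -m pendant '{"offset":[[0,0.003,0],[0,0.003,0]],"turn":[[0,0,0],[0,0,0]]}' >/dev/null && g && python3 -m pendant '{"offset":[[0,0.003,0],[0,0.003,0]],"turn":[[0,0,0],[0,0,0]]}' >/dev/null && g && python3 -m pendant '{"offset":[[0,0.003,0],[0,0.003,0]],"turn":[[0,0,0],[0,0,0]]}' >/dev/null && g && python3 -m pendant '{"offset":[[0,0.003,0],[0,0.003,0]],"turn":[[0,0,0],[0,0,0]]}' >/dev/null && g
```

```text
clock: 11.1
position: [0.4182, -0.0904, 0.043]
ee_rot: [-0.54, -0.452, 0.456, 0.543]
ft_force: [0.7, 0.9, -3.4]
grip_width: 0.173
4636 tilt deg [0.01 0.  ] y0 -28.49 0.6
zmax 51.4 x [-32.8  30.5]
pos [ 0.4182 -0.0904  0.043 ] yaw x 79.97 F [-0.16  0.08 -3.98] t 11.15 w 0.1753863940551311
offset [ 0.0034  0.0149 -0.0087] turn [-0.0092 -0.0007 -0.0019]
11.15 [ 0.4182 -0.0904  0.043 ] [-0.2  0.1 -4. ]
11.4 [ 0.4179 -0.0904  0.0421] [-0.   0.4 -2.7]
11.65 [ 0.418  -0.0904  0.0416] [-0.5 -0.5 -0.9]
11.9 [ 0.4183 -0.0905  0.0416] [-3.3 -0.9  9.5]
```

The soft touch puts the fork's underside on the bench at a TCP z of about 41.7 mm, which makes the fork drop about 64 mm. There was no slip or tilt. I'll rise to groove height and re-measure the cap.

```bash
cd .;
python3 -m pendant '{"offset":[[0,-0.13,0],[0,-0.26,0],[0,-0.26,0],[0,-0.26,0]],"turn":[[0,0,0],[0,0,0],[0,0,0],[0,0,0]]}'
python3 tilt.py w_cap
python3 - <<'E'
from m import *
for f in('w_cap','w_fix','w_rack'):
    X,im,c,o=cloud(f)
    m=(np.hypot(X[...,0]-.535,X[...,1]+.019)<.035)&(X[...,2]>.057)&(X[...,2]<.07);P=X[m]
    if len(P)<50: print(f,len(P),proj(c,[.535,-.019,.063]));continue
    v,u=np.nonzero(m);print(f,len(P),np.median(P[:,2]).round(4),cv2.minEnclosingCircle(np.float32(P[:,:2]*1000)),u.min(),u.max(),v.min(),v.max(),'toolx',Ro.from_quat(o['ee_rot']).as_matrix()[:2,0].round(3))
plan([.481,-.0095,.0936],80)
E
```

```text
clock: 12.4
position: [0.4181, -0.0903, 0.0926]
ee_rot: [-0.54, -0.452, 0.457, 0.544]
ft_force: [0.3, 0.9, -2.4]
grip_width: 0.169
4627 tilt deg [-0.03  0.02] y0 -28.5 0.59
zmax 51.5 x [-32.8  30.5]
w_cap 133 0.0639 ((540.525390625, -16.003538131713867), 10.216705322265625) 387 403 337 353 toolx [0.174 0.985]
w_fix 405 0.0639 ((535.1361083984375, -19.134281158447266), 17.39947509765625) 277 300 247 269 toolx [0.405 0.915]
w_rack 500 0.0636 ((534.6998901367188, -19.59245491027832), 17.474872589111328) 452 477 177 201 toolx [0.409 0.912]
pos [ 0.4179 -0.0903  0.0925] yaw x 79.98 F [-0.16 -0.05 -3.  ] t 12.45 w 0.17758004022862192
offset [ 0.4529 -0.0085 -0.2401] turn [-0.0114 -0.0005 -0.0023]
```

```bash
cd .;
python3 -m pendant '{"offset":[[0.2,-0.006,-0.05],[0.4,-0.006,-0.15],[0.456,-0.006,-0.24],[0.456,-0.006,-0.24],[0.456,-0.006,-0.24]],"turn":[[-0.011,0,0],[-0.011,0,0],[-0.011,0,-0.002],[-0.011,0,-0.002],[-0.011,0,-0.002]]}'
python3 -c "
from h import *
im,d,o=shot('scene','s2.png');b,_,_=shot('wrist','w_pre.png')
c=cam('scene');p=proj(c,[.52,-.02,.07])[0].astype(int);print(p)
A=cv2.resize(im[p[1]-40:p[1]+40,p[0]-50:p[0]+50,::-1],None,fx=7,fy=7,interpolation=2);cv2.imwrite('pics/c2.png',A)
plan([.5352,-.0185,.0936],80)"
```

```text
clock: 13.08
position: [0.48, -0.0097, 0.0921]
ee_rot: [-0.542, -0.453, 0.455, 0.542]
ft_force: [-0.7, -0.3, -3.3]
grip_width: 0.172
[305 225]
pos [ 0.4802 -0.0096  0.0926] yaw x 79.91 F [-0.09 -0.33 -2.9 ] t 13.175 w 0.1737898506107267
offset [ 0.0042 -0.0052 -0.2785] turn [-0.0017 -0.002  -0.0006]
```

View pics/c2.png

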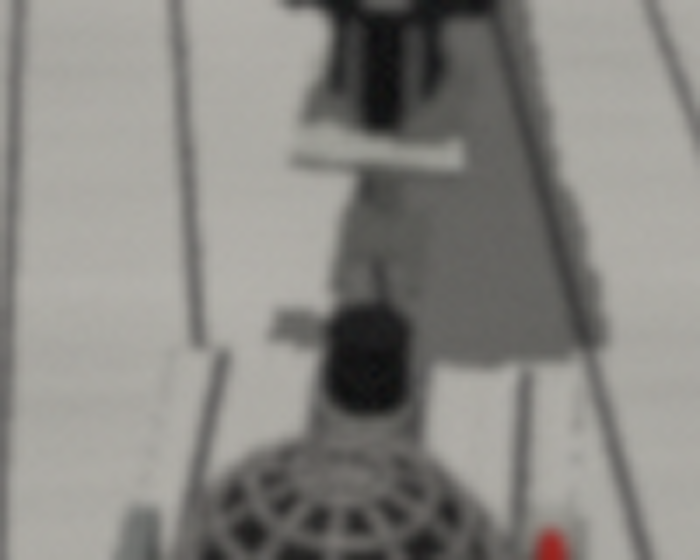

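The crop shows the puller, plate at (378,150), squarely behind the black cap at (368,360). I'll trim the height, then slide in under a force guard.

```bash
cd .;
python3 -m pendant '{"offset":[[0.004,-0.01,-0.05],[0.004,-0.01,-0.05],[0.004,-0.01,-0.05],[0.004,-0.01,-0.05]],"turn":[[-0.002,-0.002,0],[-0.002,-0.002,0],[-0.002,-0.002,0],[-0.002,-0.002,0]]}'
python3 -c "
from h import *
plan([.5352,-.0185,.0936],80)"
```

```text
clock: 13.68
position: [0.4901, -0.0105, 0.0946]
ee_rot: [0.542, 0.454, -0.455, -0.542]
ft_force: [0.3, 0.2, -3.4]
grip_width: 0.172
pos [ 0.4901 -0.0105  0.0946] yaw x 80.0 F [ 0.3   0.21 -3.41] t 13.675 w 0.1722156436853155
offset [-0.      0.005  -0.2291] turn [ 0.0002  0.0001 -0.0005]
```

```bash

cat > g.sh <<'E'
g(){ python3 -c "
from workcell import manip;import sys,numpy as np
o=manip.get_obs();f=o['ft_force']-[0,0,-2.8];print(round(float(o['clock']),2),o['position'].round(4),f.round(1));sys.exit(int(np.abs(f).max()>4))"; }
E
. ./g.sh
python3 -m pendant '{"offset":[[0,0.005,-0.02],[0,0.005,-0.04],[0,0.005,-0.06],[0,0.005,-0.06]],"turn":[[0,0,0],[0,0,0],[0,0,0],[0,0,0]]}' >/dev/null; g && python3 -m pendant '{"offset":[[0,0,-0.02],[0,0,-0.04],[0,0,-0.04]],"turn":[[0,0,0],[0,0,0],[0,0,0]]}'>/dev/null; g && python3 -m pendant '{"offset":[[0,0,-0.02],[0,0,-0.04],[0,0,-0.04]],"turn":[[0,0,0],[0,0,0],[0,0,0]]}'>/dev/null; g
python3 -c "
from h import *
plan([.5352,-.0185,.0936],80)"
```

```text
14.18 [ 0.5022 -0.0128  0.0936] [-0.   0.1 -0.8]
14.55 [ 0.5103 -0.0143  0.0935] [-0.5  0.4  0.2]
14.93 [ 0.5185 -0.0158  0.0936] [-0.1  0.2  0.4]
pos [ 0.5185 -0.0158  0.0936] yaw x 79.98 F [-0.13  0.17 -2.38] t 14.925 w 0.17478316992667056
offset [ 0.001  -0.0002 -0.0844] turn [ 0.0006 -0.0004 -0.0016]
```

```bash
. ./g.sh
python3 -m pendant '{"offset":[[0,0,-0.02],[0,0,-0.04],[0,0,-0.06],[0,0,-0.06]],"turn":[[0,0,0],[0,0,0],[0,0,0],[0,0,0]]}' >/dev/null; g && python3 -m pendant '{"offset":[[0,0,-0.01],[0,0,-0.015],[0,0,-0.015]],"turn":[[0,0,0],[0,0,0],[0,0,0]]}'>/dev/null; g && python3 -m pendant '{"offset":[[0,0,-0.005],[0,0,-0.005]],"turn":[[0,0,0],[0,0,0]]}'>/dev/null; g && python3 -m pendant '{"offset":[[0,0,-0.005],[0,0,-0.005]],"turn":[[0,0,0],[0,0,0]]}'>/dev/null; g && python3 -m pendant '{"offset":[[0,0,-0.005],[0,0,-0.005]],"turn":[[0,0,0],[0,0,0]]}'>/dev/null; g && python3 -m pendant '{"offset":[[0,0,-0.005],[0,0,-0.005]],"turn":[[0,0,0],[0,0,0]]}'>/dev/null; g
python3 -c "
from h import *
plan([.5352,-.0185,.0936],80)"
```

```text
15.43 [ 0.5306 -0.018   0.0935] [-0.3 -0.7 -0.9]
15.8 [ 0.5336 -0.0185  0.0935] [-0.4 -1.  -0. ]
16.05 [ 0.5346 -0.0187  0.0935] [ 0.   0.1 -0.1]
16.3 [ 0.5356 -0.0189  0.0935] [ 0.7  1.1 -0.4]
16.55 [ 0.5363 -0.019   0.0934] [-2.1 -0.3  2. ]
16.8 [ 0.5369 -0.0191  0.0933] [-4.4  0.7  2.6]
pos [ 0.5369 -0.0191  0.0933] yaw x 79.97 F [-4.37  0.71 -0.24] t 16.8 w 0.17499715866714824
offset [ 0.0016 -0.0014  0.0088] turn [-0.0016 -0.0007 -0.002 ]
```

The fork is home: about 4 N of contact, at the expected pin distance. I'll ease back a little and pull slowly upward.

```bash

python3 -m pendant '{"offset":[[0,0,0.004],[0,-0.003,0.004],[0,-0.006,0.004],[0,-0.009,0.004],[0,-0.012,0.004],[0,-0.015,0.004],[0,-0.018,0.004],[0,-0.021,0.004],[0,-0.024,0.004],[0,-0.027,0.004],[0,-0.03,0.004],[0,-0.03,0.004]],"turn":[[0,0,0],[0,0,0],[0,0,0],[0,0,0],[0,0,0],[0,0,0],[0,0,0],[0,0,0],[0,0,0],[0,0,0],[0,0,0],[0,0,0]]}' - 120
python3 -c "
from h import *
plan([.5355,-.0188,.0936],80)"
```

```text
clock: 18.3
position: [0.5358, -0.019, 0.0992]
ee_rot: [-0.542, -0.453, 0.455, 0.542]
ft_force: [-2.8, 0.2, -11.9]
grip_width: 0.173
pos [ 0.5358 -0.019   0.0992] yaw x 79.97 F [ -2.84   0.17 -11.87] t 18.3 w 0.1731311729916049
offset [0.0007 0.0279 0.0014] turn [-0.0026 -0.0007 -0.0023]
```

```bash

python3 -m pendant '{"offset":[[0,-0.003,0],[0,-0.006,0],[0,-0.01,0],[0,-0.015,0],[0,-0.02,0],[0,-0.03,0],[0,-0.04,0],[0,-0.05,0],[0,-0.06,0],[0,-0.07,0],[0,-0.08,0],[0,-0.08,0]],"turn":[[0,0,0],[0,0,0],[0,0,0],[0,0,0],[0,0,0],[0,0,0],[0,0,0],[0,0,0],[0,0,0],[0,0,0],[0,0,0],[0,0,0]]}'
python3 -c "
from h import *
o=manip.get_obs();plan([.5355,-.0188,.0936],80)
im,d,o=shot('scene','s3.png')
c=cam('scene');p=proj(c,[.535,-.02,.07])[0].astype(int)
A=cv2.resize(im[p[1]-40:p[1]+40,p[0]-50:p[0]+50,::-1],None,fx=7,fy=7,interpolation=2);cv2.imwrite('pics/c3.png',A)"
python3 tilt.py w_l1
```

```text
clock: 19.8
position: [0.536, -0.0189, 0.1154]
ee_rot: [-0.542, -0.454, 0.455, 0.542]
ft_force: [-0.1, -0.4, -4.2]
grip_width: 0.172
pos [ 0.536  -0.0189  0.1154] yaw x 79.97 F [-0.08 -0.35 -4.2 ] t 19.8 w 0.17229897498444688
offset [0.0004 0.1091 0.0024] turn [-0.002  -0.0007 -0.0021]
4619 tilt deg [0.01 0.18] y0 -28.47 0.6
zmax 51.5 x [-32.8  30.5]
```

View pics/c3.png

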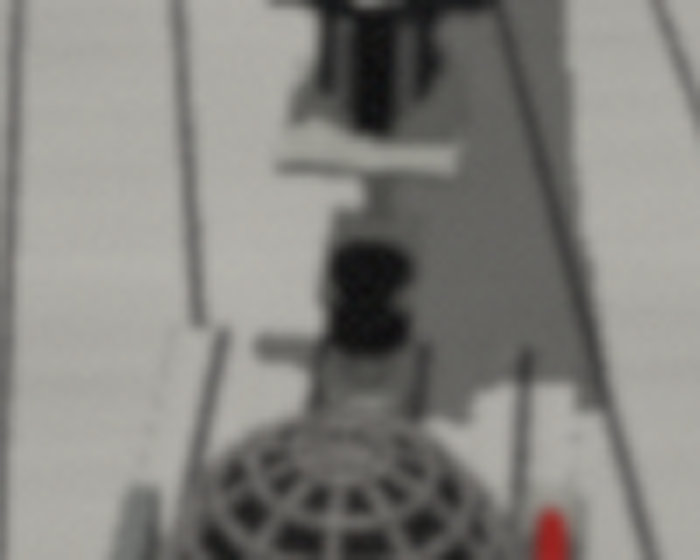

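The crop shows the cap lifted upright, with its rim at (370,265), clear of its pin. I'll rise and carry it slowly toward the tray.

```bash

python3 -m pendant '{"offset":[[0,-0.02,0],[0,-0.05,0],[0,-0.1,0],[0,-0.14,0],[0,-0.17,0],[0,-0.18,0],[0,-0.18,0]],"turn":[[0,0,0],[0,0,0],[0,0,0],[0,0,0],[0,0,0],[0,0,0],[0,0,0]]}'
python3 -m pendant '{"offset":[[0.015,0,0.012],[0.045,0,0.035],[0.09,0,0.07],[0.15,0,0.117],[0.22,0,0.172],[0.295,0,0.23],[0.37,0,0.289],[0.445,0,0.347],[0.52,0,0.406],[0.58,0,0.452],[0.615,0,0.48],[0.628,0,0.49]],"turn":[[0,0,0],[0,0,0],[0,0,0],[0,0,0],[0,0,0],[0,0,0],[0,0,0],[0,0,0],[0,0,0],[0,0,0],[0,0,0],[0,0,0]]}'
python3 -c "
from h import *
plan([.386,.2625,.15],80)"
```

```text
clock: 20.78
position: [0.5359, -0.0188, 0.1512]
ee_rot: [-0.542, -0.453, 0.455, 0.542]
ft_force: [-0.5, -0.5, -3.5]
grip_width: 0.172
clock: 22.28
position: [0.4611, 0.1222, 0.1512]
ee_rot: [-0.542, -0.454, 0.455, 0.542]
ft_force: [-0.4, 0.8, -3.2]
grip_width: 0.17
pos [0.4611 0.1222 0.1512] yaw x 80.0 F [-0.45  0.76 -3.16] t 22.275 w 0.16996421721351374
offset [0.6255 0.0058 0.4915] turn [-0.0024  0.     -0.0021]
```

```bash

python3 -m pendant '{"offset":[[0.015,0,0.012],[0.045,0,0.035],[0.09,0,0.07],[0.15,0,0.117],[0.22,0,0.172],[0.295,0,0.23],[0.37,0,0.289],[0.445,0,0.347],[0.52,0,0.406],[0.58,0,0.452],[0.615,0,0.48],[0.626,0,0.49]],"turn":[[0,0,0],[0,0,0],[0,0,0],[0,0,0],[0,0,0],[0,0,0],[0,0,0],[0,0,0],[0,0,0],[0,0,0],[0,0,0],[0,0,0]]}'
python3 tilt.py w_tray
python3 - <<'E'
from m import *
X,im,c,o=cloud('w_tray')
h=cv2.cvtColor(im,cv2.COLOR_RGB2HSV);Y=((h[...,0]>20)&(h[...,0]<34)&(h[...,1]>130))
for a,b in((.012,.024),(.0,.009)):
    m=Y&(X[...,2]>a)&(X[...,2]<b);print(m.sum(),np.median(X[m][:,2]).round(4),rect(X[m]))
plan([.386,.2625,.15],80)
im2,d,_=shot('scene','s4.png');p=proj(cam('scene'),[.386,.2625,.08])[0].astype(int)
A=cv2.resize(im2[p[1]-40:p[1]+40,p[0]-40:p[0]+40,::-1],(420,420),interpolation=2)
cv2.imwrite('pics/c4.png',np.hstack([A,cv2.resize(im[:,90:470,::-1],(380,420))]))
E
```

```text
clock: 23.78
position: [0.3861, 0.2629, 0.1511]
ee_rot: [-0.541, -0.454, 0.456, 0.542]
ft_force: [-0.6, 0.5, -4.2]
grip_width: 0.167
4632 tilt deg [-0.02  0.14] y0 -28.49 0.6
zmax 51.4 x [-32.9  30.5]
1149 0.0183 (array([420.9, 250.4]), array([139.4, 151.2]), np.float32(-20.0))
896 0.0046 (array([418. , 248.8]), array([133.4, 153.4]), np.float32(-22.9))
pos [0.3861 0.2628 0.1511] yaw x 80.01 F [-0.34  0.68 -4.49] t 23.825 w 0.16809882553952565
offset [-0.0016  0.0056  0.0002] turn [-0.0025  0.0003 -0.0023]
```

View pics/c4.png

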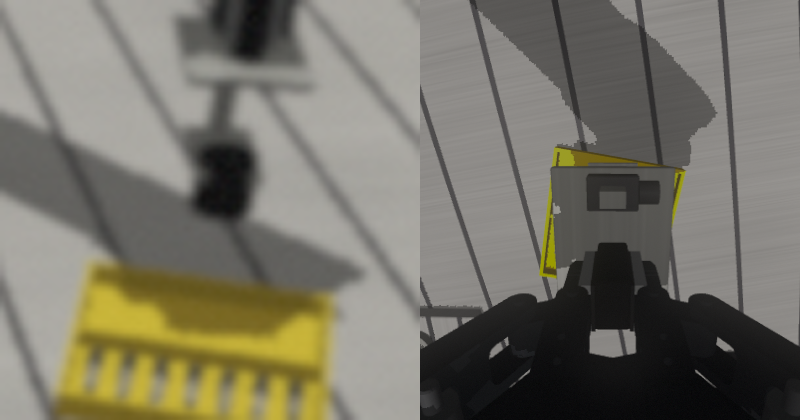

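The cap still hangs upright in the fork at (222,180), above the empty bay. The tray measurement agrees with the earlier ones. I'll lower it gently until the fork sits mid-groove.

```bash

python3 -m pendant '{"offset":[[0,0.01,0],[0,0.04,0],[0,0.09,0],[0,0.15,0],[0,0.21,0],[0,0.27,0],[0,0.32,0],[0,0.35,0],[0,0.36,0],[0,0.365,0],[0,0.365,0]],"turn":[[0,0,0],[0,0,0],[0,0,0],[0,0,0],[0,0,0],[0,0,0],[0,0,0],[0,0,0],[0,0,0],[0,0,0],[0,0,0]]}'
python3 -c "
from h import *
plan([.386,.2625,.0675],80)"
```

```text
clock: 25.25
position: [0.3863, 0.2625, 0.0784]
ee_rot: [-0.542, -0.454, 0.455, 0.542]
ft_force: [-0.6, -0.3, -3.2]
grip_width: 0.171
pos [0.3863 0.2625 0.0784] yaw x 79.99 F [-0.62 -0.29 -3.16] t 25.25 w 0.17113813600336736
offset [-0.      0.0543  0.0016] turn [-0.0021 -0.0002 -0.0018]
```

```bash

python3 -m pendant '{"offset":[[0,0.008,0],[0,0.016,0],[0,0.024,0],[0,0.031,0],[0,0.037,0],[0,0.042,0],[0,0.047,0],[0,0.051,0],[0,0.054,0],[0,0.054,0]],"turn":[[0,0,0],[0,0,0],[0,0,0],[0,0,0],[0,0,0],[0,0,0],[0,0,0],[0,0,0],[0,0,0],[0,0,0]]}'
python3 -c "
from h import *
plan([.386,.2625,.0675],80)"
```

```text
clock: 26.5
position: [0.3864, 0.2624, 0.0676]
ee_rot: [-0.542, -0.454, 0.455, 0.542]
ft_force: [0.0, -0.2, -2.2]
grip_width: 0.171
pos [0.3864 0.2624 0.0676] yaw x 79.99 F [ 0.05 -0.19 -2.23] t 26.5 w 0.1714194179921465
offset [-0.      0.0004  0.0018] turn [-0.002  -0.0002 -0.0018]
```

```bash
. ./g.sh
python3 -m pendant '{"offset":[[0,0,0.01],[0,0,0.025],[0,0,0.04],[0,0,0.06],[0,0,0.06]],"turn":[[0,0,0],[0,0,0],[0,0,0],[0,0,0],[0,0,0]]}' >/dev/null; g && python3 -m pendant '{"offset":[[0,0,0.02],[0,0,0.05],[0,0,0.09],[0,0,0.14],[0,0,0.19],[0,0,0.23],[0,0,0.25],[0,0,0.25]],"turn":[[0,0,0],[0,0,0],[0,0,0],[0,0,0],[0,0,0],[0,0,0],[0,0,0],[0,0,0]]}'; g
python3 -c "
from h import *
plan([.464,-.256,.17],66.9)
im2,d,_=shot('scene','s5.png');c=cam('scene');p=proj(c,[.386,.2625,.04])[0].astype(int)
A=cv2.resize(im2[p[1]-35:p[1]+35,p[0]-50:p[0]+50,::-1],None,fx=7,fy=7,interpolation=2)
cv2.imwrite('pics/c5.png',A)"
```

```text
27.12 [0.3741 0.2647 0.0676] [ 0.1 -0.2 -0.7]
clock: 28.12
position: [0.3248, 0.2734, 0.0677]
ee_rot: [-0.541, -0.454, 0.455, 0.542]
ft_force: [0.9, -0.0, -4.0]
grip_width: 0.168
28.12 [0.3248 0.2734 0.0677] [ 0.9 -0.  -1.2]
pos [0.3248 0.2734 0.0677] yaw x 80.04 F [ 0.95 -0.04 -3.97] t 28.125 w 0.16765902343495886
offset [-2.4874 -0.5104 -1.1426] turn [-0.002   0.292  -0.0018]
```

View pics/c5.png

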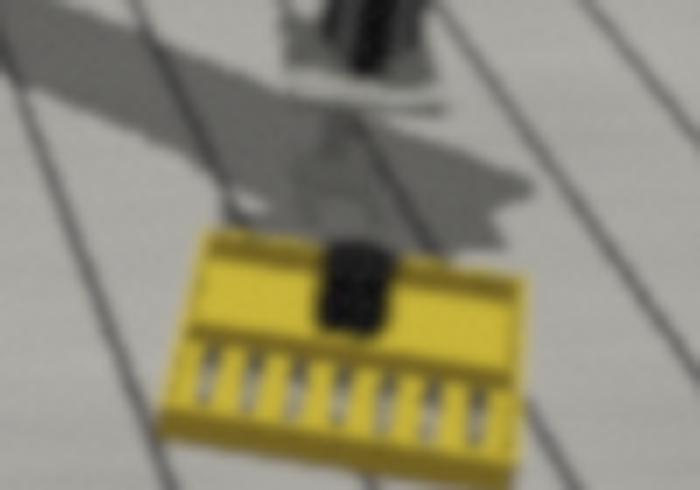

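The cap stands upright in the empty bay at (355,290), with the fork withdrawn. Next I return the puller to the rack.

```bash

python3 -m pendant '{"offset":[[0,-0.1,0],[0,-0.3,0],[0,-0.5,0],[0,-0.58,0],[-0.15,-0.58,-0.15],[-0.35,-0.58,-0.35],[-0.55,-0.58,-0.55],[-0.7,-0.58,-0.71],[-0.7,-0.58,-0.71]],"turn":[[0,0,0],[0,0,0],[0,0,0],[0,0,0],[0,0,0],[0,0,0],[0,0,0],[0,0,0],[0,0,0]]}'
python3 -m pendant '{"offset":[[-0.2,0,-0.05],[-0.45,0,-0.1],[-0.7,0,-0.15],[-0.88,0,-0.2],[-0.88,0,-0.2]],"turn":[[0,0.07,0],[0,0.15,0],[0,0.22,0],[0,0.292,0],[0,0.292,0]]}'
python3 -c "
from h import *
plan([.4645,-.2562,.182],66.9)"
```

```text
clock: 29.3
position: [0.442, 0.1075, 0.1828]
ee_rot: [0.543, 0.452, -0.454, -0.543]
ft_force: [-0.6, 1.3, -2.9]
grip_width: 0.171
clock: 29.92
position: [0.4494, -0.075, 0.1826]
ee_rot: [0.592, 0.385, -0.388, -0.592]
ft_force: [0.5, 1.4, -2.4]
grip_width: 0.176
pos [ 0.4494 -0.075   0.1826] yaw x 66.27 F [ 0.49  1.42 -2.43] t 29.925 w 0.17610278694918666
offset [-0.7989  0.0053 -0.4336] turn [-0.0019 -0.0141 -0.0047]
```

```bash

python3 -m pendant '{"offset":[[-0.2,0,-0.1],[-0.45,0,-0.24],[-0.65,0,-0.35],[-0.8,0,-0.434],[-0.8,0,-0.434],[-0.8,0,-0.434]],"turn":[[0,-0.014,0],[0,-0.014,0],[0,-0.014,0],[0,-0.014,-0.003],[0,-0.014,-0.003],[0,-0.014,-0.003]]}'
python3 -c "
from h import *
plan([.4645,-.2562,.0735],66.97)"
```

```text
clock: 30.68
position: [0.4647, -0.2548, 0.1822]
ee_rot: [-0.589, -0.389, 0.391, 0.59]
ft_force: [0.6, -0.3, -3.2]
grip_width: 0.172
pos [ 0.4647 -0.2548  0.1822] yaw x 66.99 F [ 0.62 -0.3  -3.24] t 30.675 w 0.17225694138700962
offset [-0.0062  0.5437 -0.0034] turn [-0.0038  0.0004 -0.0016]
```

Descending between the rails, with the last few millimetres creeping.

```bash

cat > g.sh <<'E'
g(){ python3 -c "
from workcell import manip;import sys,numpy as np
o=manip.get_obs();f=o['ft_force']-[0,0,-2.8];print(round(float(o['clock']),2),o['position'].round(4),f.round(1));sys.exit(int(np.abs(f).max()>3.2))"; }
E
. ./g.sh
python3 -m pendant '{"offset":[[-0.006,0,-0.003],[-0.006,0.03,-0.003],[-0.006,0.08,-0.003],[-0.006,0.13,-0.003],[-0.006,0.15,-0.003]],"turn":[[-0.004,0,-0.002],[-0.004,0,-0.002],[-0.004,0,-0.002],[-0.004,0,-0.002],[-0.004,0,-0.002]]}'>/dev/null; g && python3 -m pendant '{"offset":[[0,0.05,0],[0,0.12,0],[0,0.2,0],[0,0.28,0],[0,0.34,0],[0,0.37,0],[0,0.37,0]],"turn":[[0,0,0],[0,0,0],[0,0,0],[0,0,0],[0,0,0],[0,0,0],[0,0,0]]}' >/dev/null; g && python3 -c "
from h import *
plan([.4645,-.2562,.0735],66.97)"
```

```text
31.3 [ 0.4642 -0.2559  0.1513] [-0.2  0.8 -0.6]
32.17 [ 0.4641 -0.256   0.077 ] [ 0.1  0.8 -0. ]
pos [ 0.4641 -0.256   0.077 ] yaw x 66.98 F [ 0.1   0.79 -2.83] t 32.175 w 0.17248558558836846
offset [-0.      0.0176 -0.0025] turn [-0.0018  0.0001 -0.0004]
```

```bash
. ./g.sh
python3 -m pendant '{"offset":[[0,0.005,-0.001],[0,0.01,-0.002],[0,0.014,-0.002],[0,0.014,-0.002]],"turn":[[0,0,0],[0,0,0],[0,0,0],[0,0,0]]}'>/dev/null; g && python3 -m pendant '{"offset":[[0,0.003,0],[0,0.003,0]],"turn":[[0,0,0],[0,0,0]]}' >/dev/null; g && python3 -m pendant '{"offset":[[0,0.003,0],[0,0.003,0]],"turn":[[0,0,0],[0,0,0]]}' >/dev/null; g && python3 -m pendant '{"offset":[[0,0.003,0],[0,0.003,0]],"turn":[[0,0,0],[0,0,0]]}' >/dev/null; g && python3 -m pendant '{"offset":[[0,0.003,0],[0,0.003,0]],"turn":[[0,0,0],[0,0,0]]}' >/dev/null; g
```

```text
32.67 [ 0.4644 -0.2561  0.0743] [ 0.  -0.3 -0.2]
32.92 [ 0.4644 -0.2561  0.0736] [-0.7 -0.6 -0.1]
33.17 [ 0.4645 -0.2561  0.073 ] [0.8 0.2 0.2]
33.42 [ 0.4645 -0.2561  0.073 ] [-4.1  2.1  8.9]
33.42 [ 0.4645 -0.2561  0.073 ] [-4.1  2.1  8.9]
```

The plate rests on the rails at the same height it was lifted from (TCP z 73 mm). I'll release and lift away.

```bash
cd .;
python3 -m pendant '{"offset":[[0,-0.002,0],[0,-0.002,0],[0,-0.002,0],[0,-0.002,0]],"turn":[[0,0,0],[0,0,0],[0,0,0],[0,0,0]]}' 50
python3 -m pendant '{"offset":[[0,-0.05,0],[0,-0.15,0],[0,-0.35,0],[0,-0.6,0],[0,-0.85,0],[0,-0.85,0.3],[0,-0.85,0.3]],"turn":[[0,0,0],[0,0,0],[0,0,0],[0,0,0],[0,0,0],[0,0,0],[0,0,0]]}'
python3 - <<'E'
from m import *
shot('wrist','w_end.png');X,im,c,o=cloud('w_end')
m=(np.hypot(X[...,0]-.464,X[...,1]+.256)<.04)&(X[...,2]>.135)&(X[...,2]<.155);print('handle',m.sum(),rect(X[m]),X[m].mean(0).round(4))
m=(np.hypot(X[...,0]-.464,X[...,1]+.256)<.08)&(np.abs(X[...,2]-.1)<.006);print('plate',rect(X[m]),np.median(X[m][:,2]))
t,d,_=shot('top','t2.png');s,_,_=shot('scene','s6.png');t1=cv2.imread('pics/t1.png')
df=np.abs(t[:,:,::-1].astype(int)-t1).max(2);
out=cv2.resize(t[120:320,120:420,::-1],None,fx=2,fy=2,interpolation=2)
cv2.imwrite('pics/v_end.png',out)
mm=(df>40).astype(np.uint8);n,l,st,ce=cv2.connectedComponentsWithStats(mm)
print([(st[i,4],ce[i].round().tolist()) for i in range(1,n) if st[i,4]>6 and 110<ce[i][0]<430 and ce[i][1]<300])
c=cam('top');m=(np.array(cv2.cvtColor(t,cv2.COLOR_RGB2GRAY))<60).astype(np.uint8);m[:, :155]=0;m[:,190:]=0;m[:225]=0;m[262:]=0
v,u=np.nonzero(m);print('cap',len(u),onz(c,[u.mean(),v.mean()],.0375).round(3))
E
```

```text
clock: 33.92
position: [0.4646, -0.2561, 0.0734]
ee_rot: [-0.589, -0.39, 0.39, 0.59]
ft_force: [0.5, 0.3, -0.3]
grip_width: 0.5
clock: 34.8
position: [0.4086, -0.2332, 0.2444]
ee_rot: [-0.59, -0.39, 0.389, 0.59]
ft_force: [0.0, 0.7, 0.4]
grip_width: 0.498
handle 370 (array([ 464.7, -257.2]), array([14.7, 24.4]), np.float32(-22.9)) [ 0.4631 -0.2566  0.1446]
plate (array([ 456.4, -252.8]), array([68.2, 86.3]), np.float32(-22.9)) 0.10144305962136418
[(np.int32(170), [358.0, 186.0]), (np.int32(25), [346.0, 197.0]), (np.int32(3308), [352.0, 278.0]), (np.int32(125), [252.0, 200.0]), (np.int32(8), [347.0, 210.0]), (np.int32(85), [312.0, 217.0]), (np.int32(118), [166.0, 249.0])]
cap 148 [[0.398 0.249 0.038]]
```

View pics/v_end.png

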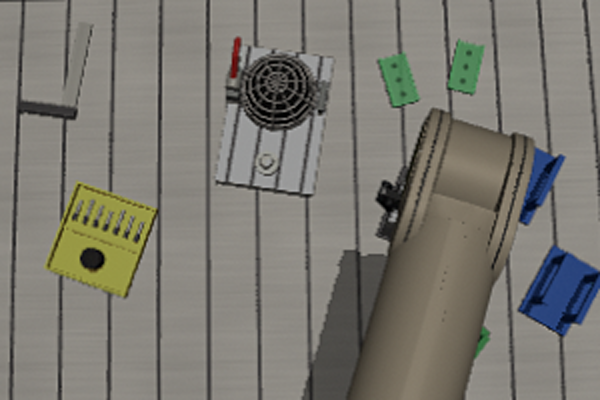

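The final top view shows the cap in the empty bay at (92,259), a bare pin at (266,161), and the square, plates and fixture unmoved. The rack is behind the arm here, but the wrist view measures the puller in its original place.

```bash
python3 -c "
from workcell import manip
print(manip.hand_in(),manip.get_obs()['clock'])"
```

```text
the job is handed in; nothing more can be done
the job is handed in; nothing more can be done
```

I pulled the cap off its pin with the fork, set it upright in the tray's empty bay, hung the puller back on its rack and handed the job in at about 35 s on the robot's clock.

**What went wrong or disagreed**
- **First grasp missed.** The real fingertips sit about 41 mm behind the reported TCP, so the fingers closed on air above the handle. I lowered by that amount and the second grasp held.
- **First bench touch was hard.** It read 52 N at the wrist, which is below the 120 N limit but firmer than intended. The puller did not slip or tilt, and a soft re-touch put the fork about 64 mm below the puller's origin.
- **Last cap reading was rough.** A crude dark-pixel estimate from the top view put the cap about 18 mm from the bay's centre. I did not chase this, because the close pictures show it standing inside the bay.

**Last checks**
- **Pull:** the fork was pushed home in the groove until it touched the neck. The wrist force read during the pull was about 9 N; I did not see the peak.
- **Puller:** its plate and handle are back within about 1 mm and at the same angle as at the start. The wrist force was near zero after release.
- **Everything else:** the fixture, square and plates look unmoved in the top picture. The green rack and one blue rack were partly hidden by the arm there.

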